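# Close the proofing box and start it hands-free

## Task

Push the sliding wooden cover of the proofing box fully shut with the fingertips; then start the box by pointing at its green eye: hold the fingertips a few centimetres straight above it for at least one second without touching it, and afterwards lift the hand well clear (10 cm or more). Do not touch any of the eyes, do not bring the fingertips low over the blue or orange one, and leave the rolling pin, cutter, jar and the bowl in the box where they are.

Things in the scene. Friction and masses are not known exactly. Their poses are not given: they have to be found in the camera images.
- proofer: fixed proofing box: light grey chamber 160 (x) by 200 (y) mm, 80 high, origin on the worktop under its middle, z up. Black control ledge 80 by 220 mm, 34 high, on its -x side (x -168 to -88). Aluminium runners 10 mm wide, tops 84 up, at x = -83 and +83 mm, stick out on the +y side to y = 230, on thin posts at y = 220
- cover (a joint): the wooden cover's slide in m: 0 = fully shut against its stop, grows as the cover opens towards the box's +y (at most 0.12). About 2 N moves it (plus 6 N per m/s); it stays where it is left
- cover_end (a point): centre of the upright outer end face (+y side) of the sliding wooden cover: push here towards the box's -y to shut it. Moves with the cover; axes as the box's. The face is 176 mm wide (along box x) and 30 high, 86 to 116 mm above the worktop; the cover is a slab 200 mm long. When shut this point lies at box y = 100 mm
- green_eye (a point): a round green touchless sensor eye, 36 mm across, in a 46 mm steel ring, on the black control ledge of the proofing box; this point is the centre of its upper face, which faces straight up, about 42 mm above the worktop (8 mm above the ledge). This is the one that starts the box. The three eyes sit in a row 122 mm in front of the box's middle, 70 mm apart, in any order
- blue_eye (a point): a round blue touchless sensor eye, 36 mm across, in a 46 mm steel ring, on the black control ledge of the proofing box; this point is the centre of its upper face, which faces straight up, about 42 mm above the worktop (8 mm above the ledge). The three eyes sit in a row 122 mm in front of the box's middle, 70 mm apart, in any order
- orange_eye (a point): a round orange touchless sensor eye, 36 mm across, in a 46 mm steel ring, on the black control ledge of the proofing box; this point is the centre of its upper face, which faces straight up, about 42 mm above the worktop (8 mm above the ledge). The three eyes sit in a row 122 mm in front of the box's middle, 70 mm apart, in any order
- pin: a loose wooden rolling pin, roller 200 mm by 52 mm, 320 mm long with its handles, lying along its x on a pale wooden board 22 mm high to the robot's right; origin at the middle of its underside. Leave alone
- cutter: a loose steel ring cutter, 72 mm across, 35 mm high, origin at the centre of its underside. Leave alone
- jar: a loose white jar with a wooden cap, 70 mm across, 100 mm high, origin at the centre of its underside. Leave alone
- bowl: a loose blue bowl, 100 mm across, 55 mm high, standing in the chamber; origin at the centre of its underside. Leave alone

How it is judged:
On the way, in this order (a step that is already met when the one before it is completed fails the run):
1. the cover is pushed fully shut (value of joint cover below 0.004 m), for 0.2 s.
2. the tool point (TCP) stays above the green eye for 1 s: within 20 mm sideways, 20 to 85 mm above it, with the cover shut (horizontal distance between the grasp point and green_eye below 0.02 m and z of the grasp point in the frame of green_eye between 0.02 and 0.085 m and value of joint cover below 0.004 m), for 1 s.
At the end, for the whole second after the job is handed in: The cover is shut to within 4 mm, the tool point is more than 100 mm away from the green eye, and the rolling pin, cutter, jar and bowl rest within 15 mm of where they began (value of joint cover below 0.004 m and distance between the grasp point and green_eye above 0.1 m and distance of each of pin, cutter, jar, bowl from where it was at the start of the episode below 0.015 m and linear speed of each of pin, cutter, jar, bowl below 0.01 m/s); the robot touches nothing.
It fails at once if the cover is pushed with the arm or the gripper's body instead of the fingers (contact force between the arm and cover above 2 N).
It fails at once if an eye is touched (more than 0.5 N) (contact force between any of the fingers, the arm and green above 0.5 N or contact force between any of the fingers, the arm and blue above 0.5 N or contact force between any of the fingers, the arm and orange above 0.5 N).
It fails at once if the tool point comes low (under 75 mm above it, within 20 mm sideways) over the blue or orange eye ((horizontal distance between the grasp point and blue_eye below 0.02 m and z of the grasp point in the frame of blue_eye below 0.075 m) or (horizontal distance between the grasp point and orange_eye below 0.02 m and z of the grasp point in the frame of orange_eye below 0.075 m)).
It fails at once if the rolling pin, cutter, jar or bowl is lifted or moved more than 15 mm (distance of any of pin, cutter, jar, bowl from where it was at the start of the episode above 0.015 m).
It also fails if it takes over 40 s, if anything falls off the work surface, if the arm or the gripper's body presses on something with over 40 N, if the wrist force passes 120 N, or if a joint passes its speed limit or range.

## Robot

A 7-joint arm with a two-finger parallel gripper is mounted at the origin on the work surface. World frame = base frame: x ahead of the robot, y to its left, z up, the work surface at z = 0. Lengths are in m, angles in rad, forces in N, time in s.
With the tool pointing down it reaches from about 0.425 to 0.925 m from the base axis. Payload 6.8 kg.
Tool frame: the origin (TCP) lies between the finger pads, 19 mm behind the fingertips; this is the grasp point; z points along the fingers, y is the line along which they close (so a half turn about z gives the same grasp; the last joint's range is limited). The gripper opens to 85 mm and grips with 20 to 120 N. Pads are 22 mm wide; open, the fingers measure 114 mm over their backs; the gripper's body (76 mm by 85 mm) begins 54 mm behind the grasp point. The pads swing forward as they close: fully open they stand 13 mm farther back than shut.
Start: joints at [1.242, 0.477, 0.022, 1.555, -0.011, 1.109, -0.083], TCP at [0.148, -0.659, 0.25] pointing down, gripper open.
Joint ranges: [-2.96, 2.96], [-0.34, 2.1], [-1.41, 1.46], [0.24, 2.44], [-1.37, 4.51], [0.17, 1.92], [-2.96, 2.96]. Speed limits (rad/s): [2.39, 2.39, 3.14, 3.14, 3.14, 3.14, 3.14].

## Interface

Orientations are given as a rotation vector (axis times angle).
In Python, from bench import r gives the robot as it stands. The module is installed in compiled form; this text tells all that it offers.
- The arm moves only by the tool servo_tool, never from a script. Its argument "commands" is a list of rows, each a list of 7 numbers: the turn, a rotation vector about the world's x, y, z in degrees, then the shift along the world's x, y, z in mm, then the closure, from 0 (fully open) to 1 (shut). A call has 1 to 5 rows; each row is the pose to reach, as a shift and turn from the pose commanded when the call began; what a row does not reach only later rows make up. A row lasts 1/12 s, in which the tool goes at most 41.7 mm and 7.16 degrees, less where a joint would pass 70% of its speed; a pose out of reach is approached as far as the arm can. A call with a gripper value outside its range is refused whole. The fingers move at their own pace and stop on an object; "force" is the grip in N (left out, the last holds). Time passes only in rows, so rows that repeat a pose let the fingers close. It gives the time, the measured TCP pose, the force, the opening and the grip force at its end, in the units of the state.
- r.get_obs(): the state, without advancing time (a new reading comes with each control period).
- r.grab_frame(name): name is "scene" or "top"; returns (picture, depth): 480x640x3 uint8, blue, green, red; 480x640 float32, m along the optical axis (not along the pixel's ray), 0 where there is no reading.
- r.camera_info(name): a dict with "vertical_fov" (degrees; the focal length in pixels is half the picture's height over the tangent of half this angle, whatever the lens; pixels are square), "cx", "cy" (the principal point, pixels), "cam_to_world" (4x4, takes a point from camera to world coordinates). Camera axes: x right, y up, looking along -z (the intrinsics and any distortion apply to the point x, -y, -z); pixel columns grow to the right and rows downward; lengths in m; the calibration is good to about 2 mm. A picture is of the moment at which its call begins. camera_info takes no time and is no camera call.
- r.hand_in(): hands the job in; it is judged then, once.
The state is a dict: "clock": time; "joints": joint angles; "qvel": joint speeds; "tau": joint torques, N m; "tcp_pos": TCP position; "orientation": TCP orientation; "contact_force": force on the tool from outside, world axes, zero at the start; "moment": the same for the moment, N m; "grip_width": finger opening in m; "gripper_force": force on a finger pad.
Only numpy, scipy, OpenCV 4.12 (cv2) and the standard library are available. Lean on these libraries where they do the work, as an engineer would, in place of code of your own. Each camera call takes 0.05 s, during which the arm holds its last target. There are 200 camera calls.

## Working session

There is one attempt and no reset: what is moved stays moved. The work goes in short steps, Python scripts to look and compute and a tool call to move; the robot and the scene stay as the last step left them, time stands still between calls to the robot, and variables do not carry over. Pictures are saved under pics/ and viewed, at most 10 in all, crops included, and the job is handed in when it is done.

Besides the shell and the picture viewer there is one more tool, called by a JSON object that holds its "api" and its "payload", one argument or row to a line. servo_tool: Moves the arm, as the interface text tells. Its arguments: {"type":"object","properties":{"commands":{"type":"array"},"force":{"type":"number"}},"required":["commands"]}

```bash
mkdir -p pics; python3 - <<'E'
from bench import r
import cv2,numpy as np
for n in("scene","top"):
    p,d=r.grab_frame(n); cv2.imwrite(f"pics/{n}0.png",p); np.save(f"pics/{n}0.npy",d)
    print(n,r.camera_info(n),(d>0).mean())
print(r.get_obs())
E
```

```text
scene {'vertical_fov': 56.86291832973096, 'cx': 312.3573565302555, 'cy': 243.8953095013142, 'cam_to_world': array([[ 0.55974299, -0.5823111 ,  0.58957745,  1.12231205],
       [ 0.8284481 ,  0.40955783, -0.38201587, -0.42007548],
       [-0.01901398,  0.70226503,  0.71166165,  0.8027629 ],
       [ 0.        ,  0.        ,  0.        ,  1.        ]])} 0.9959505208333334
top {'vertical_fov': 53.91344520316061, 'cx': 321.5147205416195, 'cy': 237.04538508559693, 'cam_to_world': array([[ 0.02809884,  0.98098982, -0.19201415,  0.27325393],
       [-0.99952713,  0.02517355, -0.01765785, -0.05532752],
       [-0.0124885 ,  0.19241952,  0.98123329,  1.43925769],
       [ 0.        ,  0.        ,  0.        ,  1.        ]])} 0.9960416666666667
{'clock': 0.1, 'joints': array([ 1.24191318,  0.47770971,  0.02238039,  1.55635376, -0.0115107 ,
        1.10931741, -0.08309135]), 'qvel': array([-0.00028326, -0.00064533,  0.0002597 , -0.00326055, -0.00126986,
        0.00065183,  0.00101591]), 'tau': array([ 5.08292142e-03, -5.97756922e+01,  1.61403637e+00, -2.81953436e+01,
        1.28691480e-02,  4.97852176e-03, -2.11586627e-05]), 'tcp_pos': array([ 0.14768037, -0.65812476,  0.24912834]), 'orientation': array([-3.12085105e+00, -3.45906744e-01,  4.86432500e-04]), 'contact_force': array([-0.68357281,  0.32849965, -0.96895302]), 'moment': array([ 0.05825708, -0.01613319, -0.00454025]), 'gripper_force': 0.0, 'grip_width': 0.08558485695989741}
```

View pics/scene0.png

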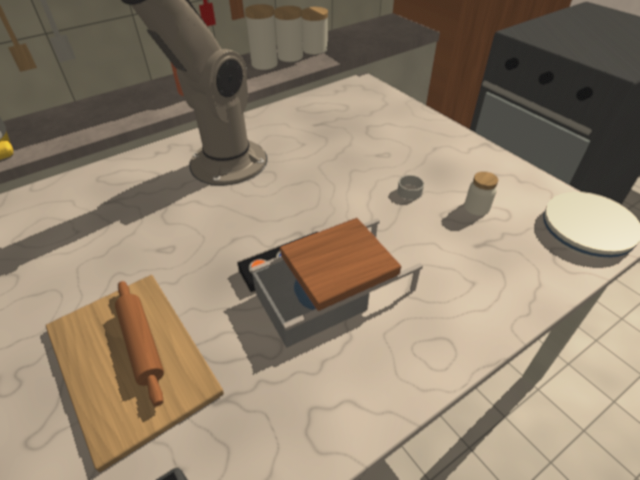

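View pics/top0.png

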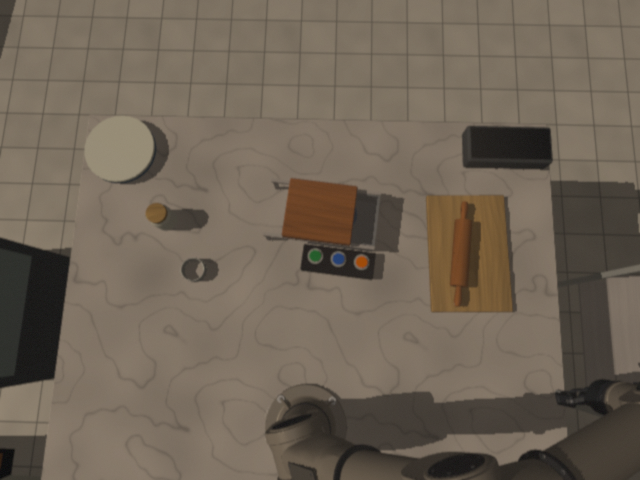

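The top view shows the green eye at (315,256), blue (338,259) and orange (361,262). The cover spans about x 283–357, y 180–243, and its outer end is on the left (world +y).

```bash
cat > h.py <<'E'
import numpy as np,cv2
from bench import r
def ray(n,uv,z):
    c=r.camera_info(n);f=240/np.tan(np.radians(c["vertical_fov"]/2));T=c["cam_to_world"]
    uv=np.atleast_2d(np.asarray(uv,float))
    d=np.c_[(uv[:,0]-c["cx"])/f,-(uv[:,1]-c["cy"])/f,-np.ones(len(uv))]@T[:3,:3].T
    o=T[:3,3];return o+d*((z-o[2])/d[:,2])[:,None]
def depthpt(n,uv,D):
    c=r.camera_info(n);f=240/np.tan(np.radians(c["vertical_fov"]/2));T=c["cam_to_world"]
    uv=np.atleast_2d(np.asarray(uv,float));z=D[uv[:,1].round().astype(int),uv[:,0].round().astype(int)]
    return np.c_[(uv[:,0]-c["cx"])/f*z,-(uv[:,1]-c["cy"])/f*z,-z]@T[:3,:3].T+T[:3,3]
def big(m):
    cs,_=cv2.findContours(m,cv2.RETR_EXTERNAL,cv2.CHAIN_APPROX_NONE)
    return max(cs,key=cv2.contourArea)
E
python3 - <<'E'
from h import *
p=cv2.imread("pics/top0.png");D=np.load("pics/top0.npy");h=cv2.cvtColor(p,cv2.COLOR_BGR2HSV)
E={}
for n,lo,hi in(("green",50,85),("blue",100,125),("orange",3,18)):
    m=cv2.inRange(h,(lo,120,60),(hi,255,255));m[:, :300]=0;m[:,380:]=0;m[:245]=0;m[280:]=0
    c=big(m);(u,v),_=cv2.minEnclosingCircle(c);mm=cv2.moments(m,True);u,v=mm['m10']/mm['m00'],mm['m01']/mm['m00']
    E[n]=ray("top",(u,v),.042)[0];print(n,u,v,cv2.contourArea(c),E[n].round(4),depthpt("top",(u,v),D).round(4))
a=E["green"]-E["orange"];print("spacing",np.linalg.norm(a)/2,"yaw of +y axis deg",np.degrees(np.arctan2(a[1],a[0])))
for n,s in(("top",(slice(170,250),slice(270,370))),("scene",(slice(210,315),slice(270,410)))):
    p=cv2.imread(f"pics/{n}0.png");D=np.load(f"pics/{n}0.npy");h=cv2.cvtColor(p,cv2.COLOR_BGR2HSV)
    vv,uu=np.mgrid[0:480,0:640];P=depthpt(n,np.c_[uu.ravel(),vv.ravel()],D).reshape(480,640,3)
    m=np.zeros((480,640),np.uint8);m[s]=((abs(P[...,2]-.116)<.012)&(h[...,1]>80)&(h[...,0]<20))[s].astype(np.uint8)
    c=big(m);R=cv2.minAreaRect(c);b=cv2.approxPolyDP(c,8,True)[:,0]
    W=ray(n,b,.116);print(n,b.tolist(),W.round(4).tolist(),"medz",np.median(P[m>0][:,2]))
    wc=ray(n,c[:,0],.116)[:,:2]; print(cv2.minAreaRect((wc*1000).astype(np.float32)))
# cutter/jar/other heights
    print(P[::1].reshape(-1,3)[:0])
E
```

```text
green 314.8611111111111 255.33333333333334 58.0 [ 0.4904 -0.0118  0.042 ] [[ 0.491  -0.0117  0.038 ]]
blue 338.09638554216866 258.5542168674699 69.0 [ 0.4825 -0.0816  0.042 ] [[ 0.4826 -0.0816  0.0411]]
orange 361.37931034482756 261.5603448275862 99.0 [ 0.4752 -0.1512  0.042 ] [[ 0.4757 -0.1514  0.0389]]
spacing 0.07009703886686332 yaw of +y axis deg 83.79535549989335
top [[291, 178], [282, 236], [348, 245], [356, 186]] [[0.7063, 0.0629, 0.116], [0.5323, 0.0816, 0.116], [0.5111, -0.1075, 0.116], [0.6864, -0.1278, 0.116]] medz 0.11507215494511425
((608.4266357421875, -23.1585693359375), (198.943603515625, 177.20689392089844), 83.95696258544922)
[]
scene [[357, 218], [280, 247], [317, 305], [400, 268]] [[0.5431, 0.0796, 0.116], [0.5209, -0.1141, 0.116], [0.6948, -0.1362, 0.116], [0.7147, 0.057, 0.116]] medz 0.11609959860964802
((618.3711547851562, -27.584503173828125), (202.8468780517578, 182.29469299316406), 83.77156066894531)
[]
```

The measurements agree with the given sizes: eye spacing is 70.1 mm and the cover is about 199×177 mm. Box yaw is about −6.15° and its centre is (0.604, −0.095). The cover is about 70 mm open, with its end near (0.622, 0.074). I'll move the closed hand to just beyond that end.

{"api": "servo_tool", "payload": {
  "commands": [
    [0,0,3,20,32,2,1],
    [0,0,6,40,65,4,1],
    [0,0,9,60,97,6,1],
    [0,0,12,80,130,8,1],
    [0,0,15,100,162,10,1]
  ]
}}

```text
clock: 0.52
tcp_pos: [0.2484, -0.4946, 0.2597]
orientation: [-3.049, -0.754, 0.0]
contact_force: [0.4, -0.2, 0.4]
grip_width: 0.0255
gripper_force: 0.0
```

{"api": "servo_tool", "payload": {
  "commands": [
    [0,0,3,20,32,0,1],
    [0,0,6,40,65,0,1],
    [0,0,9,60,97,0,1],
    [0,0,12,80,130,0,1],
    [0,0,15,100,162,0,1]
  ]
}}

```text
clock: 0.93
tcp_pos: [0.3482, -0.3327, 0.2599]
orientation: [-2.925, -1.146, 0.0]
contact_force: [0.3, -0.0, -0.4]
grip_width: 0.0001
gripper_force: 0.0
```

{"api": "servo_tool", "payload": {
  "commands": [
    [0,0,3,20,32,0,1],
    [0,0,6,40,65,0,1],
    [0,0,9,60,97,0,1],
    [0,0,12,80,130,0,1],
    [0,0,15,100,162,0,1]
  ]
}}

```text
clock: 1.35
tcp_pos: [0.4482, -0.1708, 0.2599]
orientation: [-2.75, -1.518, 0.0]
contact_force: [0.8, -1.1, -0.8]
grip_width: 0.0002
gripper_force: 0.0
```

{"api": "servo_tool", "payload": {
  "commands": [
    [0,0,3,20,32,0,1],
    [0,0,6,40,65,0,1],
    [0,0,9,60,97,0,1],
    [0,0,12,80,130,0,1],
    [0,0,15,100,162,0,1]
  ]
}}

```text
clock: 1.77
tcp_pos: [0.5483, -0.0089, 0.2598]
orientation: [-2.529, -1.864, 0.001]
contact_force: [0.7, -0.1, 0.3]
grip_width: -0.0
gripper_force: 0.0
```

{"api": "servo_tool", "payload": {
  "commands": [
    [0,0,3,20,32,0,1],
    [0,0,6,40,64,0,1],
    [0,0,9,60,96,0,1],
    [0,0,11,79,128,0,1],
    [0,0,11,79,128,-20,1]
  ]
}}

```text
clock: 2.18
tcp_pos: [0.6302, 0.1271, 0.2432]
orientation: [-2.33, -2.106, -0.017]
contact_force: [-0.6, 2.0, 0.3]
grip_width: 0.0
gripper_force: 0.0
```

{"api": "servo_tool", "payload": {
  "commands": [
    [0,0,0,0,0,-30,1],
    [0,0,0,0,0,-60,1],
    [0,0,0,0,0,-90,1],
    [0,0,0,0,0,-110,1],
    [0,0,0,0,0,-122,1]
  ]
}}

```text
clock: 2.6
tcp_pos: [0.625, 0.1166, 0.1146]
orientation: [-2.339, -2.094, 0.007]
contact_force: [-0.0, -0.4, -0.2]
grip_width: 0.0
gripper_force: 0.0
```

```bash
python3 - <<'E'
from bench import r
import cv2
p,d=r.grab_frame("scene");cv2.imwrite("pics/s1.png",cv2.resize(p[150:350,220:460],None,fx=2.5,fy=2.5))
o=r.get_obs();print(o["tcp_pos"],o["contact_force"],o["joints"])
E
```

```text
[0.62451235 0.1164607  0.11346954] [-1.48705914 -0.55597954 -1.22455415] [ 0.1056778   0.62509875 -0.54042472  1.73100896  0.39280141  0.90193965
 -0.71136483]
```

View pics/s1.png

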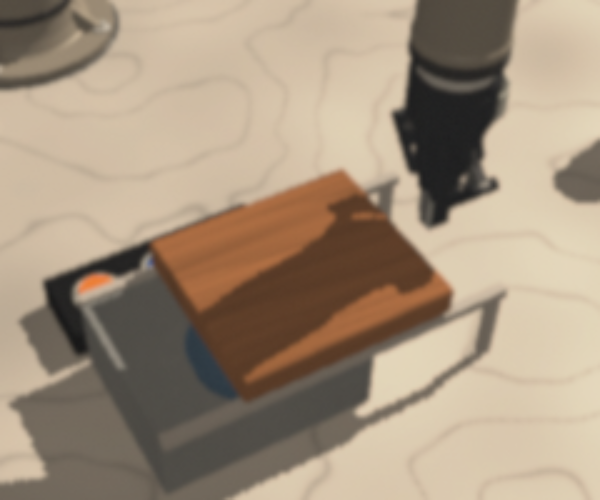

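The fingers stand just outside the cover's end face, centred between the runners and clear of everything. Now I'll push towards the box's −y.

{"api": "servo_tool", "payload": {
  "commands": [
    [0,0,0,-1,-10,0,1],
    [0,0,0,-2,-20,0,1],
    [0,0,0,-3,-30,0,1],
    [0,0,0,-4,-40,0,1],
    [0,0,0,-5,-50,0,1]
  ]
}}

```text
clock: 3.07
tcp_pos: [0.6228, 0.0667, 0.1197]
orientation: [2.341, 2.093, 0.005]
contact_force: [1.2, 3.6, 2.2]
grip_width: 0.0001
gripper_force: 1.4
```

{"api": "servo_tool", "payload": {
  "commands": [
    [0,0,0,-1,-8,0,1],
    [0,0,0,-2,-16,0,1],
    [0,0,0,-3,-24,0,1],
    [0,0,0,-3,-32,0,1],
    [0,0,0,-4,-40,0,1]
  ]
}}

```text
clock: 3.48
tcp_pos: [0.6177, 0.0268, 0.118]
orientation: [-2.341, -2.095, -0.0]
contact_force: [0.8, 2.4, 2.2]
grip_width: 0.0002
gripper_force: 1.3
```

{"api": "servo_tool", "payload": {
  "commands": [
    [0,0,0,0,-2,0,1],
    [0,0,0,0,-4,0,1],
    [0,0,0,-1,-6,0,1],
    [0,0,0,-1,-7,0,1],
    [0,0,0,-1,-7,0,1]
  ]
}}

```text
clock: 3.9
tcp_pos: [0.6167, 0.0203, 0.1178]
orientation: [-2.341, -2.095, 0.001]
contact_force: [1.3, 0.8, -0.7]
grip_width: -0.0003
gripper_force: 0.5
```

{"api": "servo_tool", "payload": {
  "commands": [
    [0,0,0,0,-1,0,1],
    [0,0,0,0,-2,0,1],
    [0,0,0,0,-3,0,1],
    [0,0,0,0,-4,0,1],
    [0,0,0,0,-4,0,1]
  ]
}}

```text
clock: 4.32
tcp_pos: [0.6164, 0.0161, 0.1178]
orientation: [-2.341, -2.094, 0.001]
contact_force: [-1.5, 1.9, -0.3]
grip_width: 0.0
gripper_force: 0.7
```

{"api": "servo_tool", "payload": {
  "commands": [
    [0,0,0,0,-1,0,1],
    [0,0,0,0,-2,0,1],
    [0,0,0,0,-2,0,1]
  ]
}}

```text
clock: 4.57
tcp_pos: [0.6164, 0.0156, 0.1178]
orientation: [-2.339, -2.095, -0.001]
contact_force: [-2.0, 4.2, -1.1]
grip_width: -0.0
gripper_force: 2.3
```

{"api": "servo_tool", "payload": {
  "commands": [
    [0,0,0,0,-1,0,1],
    [0,0,0,0,-2,0,1],
    [0,0,0,0,-3,0,1],
    [0,0,0,0,-3,0,1],
    [0,0,0,0,-3,0,1]
  ]
}}

```text
clock: 4.98
tcp_pos: [0.6164, 0.0155, 0.1179]
orientation: [-2.335, -2.096, -0.005]
contact_force: [-0.8, 10.5, -2.0]
grip_width: -0.0001
gripper_force: 5.0
```

10.5 N with no motion means the cover is against its stop. Now I'll back off, rise and take a look.

{"api": "servo_tool", "payload": {
  "commands": [
    [0,0,0,1,12,0,1],
    [0,0,0,2,25,0,1],
    [0,0,0,4,40,0,1],
    [0,0,0,4,40,30,1],
    [0,0,0,4,40,60,1]
  ]
}}

```text
clock: 5.4
tcp_pos: [0.6197, 0.0535, 0.1772]
orientation: [-2.336, -2.097, 0.004]
contact_force: [1.2, 0.0, -0.2]
grip_width: -0.0002
gripper_force: 0.0
```

{"api": "servo_tool", "payload": {
  "commands": [
    [0,0,0,0,0,20,1],
    [0,0,0,-30,-15,20,1],
    [0,0,0,-60,-30,20,1],
    [0,0,0,-90,-46,20,1],
    [0,0,0,-120,-60,20,1]
  ]
}}

```text
clock: 5.82
tcp_pos: [0.4999, -0.0088, 0.1982]
orientation: [2.34, 2.095, 0.0]
contact_force: [1.1, -0.4, -0.5]
grip_width: 0.0001
gripper_force: 0.0
```

```bash
python3 - <<'E'
from h import *
p,D=r.grab_frame("top");cv2.imwrite("pics/t2.png",cv2.resize(p[150:300,250:400],None,fx=4,fy=4))
s,_=r.grab_frame("scene");cv2.imwrite("pics/s2.png",cv2.resize(s[150:350,220:460],None,fx=2.5,fy=2.5))
print(r.get_obs()["tcp_pos"])
# outer far corner and edge of cover in the scene view
h=cv2.cvtColor(s,cv2.COLOR_BGR2HSV);m=cv2.inRange(h,(0,80,0),(20,255,255));m[:, :240]=0;m[:,420:]=0;m[:200]=0;m[340:]=0
print(ray("scene",cv2.approxPolyDP(big(m),6,True)[:,0],.116).round(3))
E
```

```text
[ 0.49645077 -0.0110471   0.19742682]
[[ 0.535  0.009  0.116]
 [ 0.513 -0.186  0.116]
 [ 0.696 -0.211  0.116]
 [ 0.714 -0.019  0.116]]
```

View pics/s2.png

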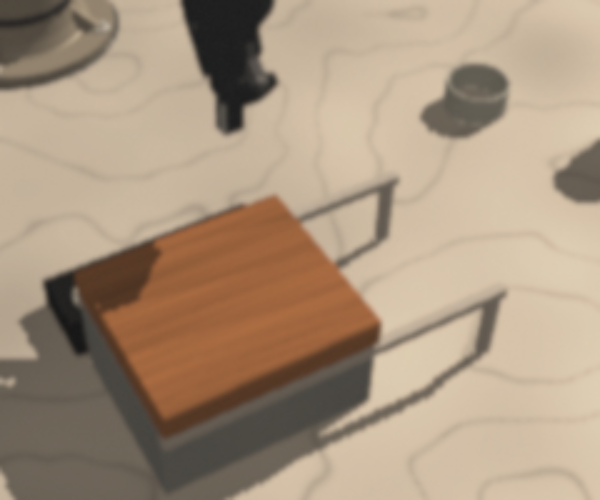

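The cover is flush over the chamber, so it is shut. The hand is about over the green eye, so I'll lower to about 68 mm above it and hold.

{"api": "servo_tool", "payload": {
  "commands": [
    [0,0,0,-7,-1,-20,1],
    [0,0,0,-7,-1,-40,1],
    [0,0,0,-7,-1,-60,1],
    [0,0,0,-7,-1,-78,1],
    [0,0,0,-7,-1,-87,1]
  ]
}}

```text
clock: 6.33
tcp_pos: [0.4937, -0.0089, 0.1094]
orientation: [-2.339, -2.095, 0.002]
contact_force: [0.6, -0.6, -0.4]
grip_width: -0.0002
gripper_force: 0.0
```

{"api": "servo_tool", "payload": {
  "commands": [
    [0,0,0,0,0,0,1],
    [0,0,0,0,0,0,1],
    [0,0,0,0,0,0,1],
    [0,0,0,0,0,0,1],
    [0,0,0,0,0,0,1]
  ]
}}

```text
clock: 6.75
tcp_pos: [0.4946, -0.0096, 0.1119]
orientation: [2.34, 2.094, 0.002]
contact_force: [-0.5, -0.9, 0.2]
grip_width: 0.0
gripper_force: 0.0
```

5 mm off sideways and 70 mm above: nudging closer, then holding.

{"api": "servo_tool", "payload": {
  "commands": [
    [0,0,0,-4,-2,-4,1],
    [0,0,0,-4,-2,-4,1],
    [0,0,0,-4,-2,-4,1],
    [0,0,0,-4,-2,-4,1],
    [0,0,0,-4,-2,-4,1]
  ]
}}

```text
clock: 7.17
tcp_pos: [0.4899, -0.0117, 0.1071]
orientation: [2.341, 2.095, 0.0]
contact_force: [-0.2, 0.0, 0.3]
grip_width: -0.0001
gripper_force: 0.0
```

{"api": "servo_tool", "payload": {
  "commands": [
    [0,0,0,0,0,0,1],
    [0,0,0,0,0,0,1],
    [0,0,0,0,0,0,1],
    [0,0,0,0,0,0,1],
    [0,0,0,0,0,0,1]
  ]
}}

```text
clock: 7.58
tcp_pos: [0.4899, -0.0116, 0.107]
orientation: [2.341, 2.095, 0.0]
contact_force: [-0.1, -0.5, -0.2]
grip_width: 0.0
gripper_force: 0.0
```

{"api": "servo_tool", "payload": {
  "commands": [
    [0,0,0,0,0,0,1],
    [0,0,0,0,0,0,1],
    [0,0,0,0,0,0,1],
    [0,0,0,0,0,0,1],
    [0,0,0,0,0,0,1]
  ]
}}

```text
clock: 8.0
tcp_pos: [0.4898, -0.0117, 0.107]
orientation: [2.341, 2.095, 0.0]
contact_force: [-0.5, -0.7, 0.4]
grip_width: -0.0001
gripper_force: 0.0
```

{"api": "servo_tool", "payload": {
  "commands": [
    [0,0,0,0,0,0,1],
    [0,0,0,0,0,0,1],
    [0,0,0,0,0,0,1],
    [0,0,0,0,0,0,1],
    [0,0,0,0,0,0,1]
  ]
}}

```text
clock: 8.42
tcp_pos: [0.4899, -0.0116, 0.107]
orientation: [2.341, 2.095, 0.0]
contact_force: [-0.3, -0.8, -0.2]
grip_width: -0.0
gripper_force: 0.0
```

{"api": "servo_tool", "payload": {
  "commands": [
    [0,0,0,0,0,30,1],
    [0,0,0,0,0,60,1],
    [0,0,0,0,0,90,1],
    [0,0,0,0,0,120,1],
    [0,0,0,0,0,140,1]
  ]
}}

```text
clock: 8.83
tcp_pos: [0.4906, -0.0113, 0.2498]
orientation: [2.339, 2.094, 0.003]
contact_force: [1.1, -0.1, 0.8]
grip_width: 0.0003
gripper_force: 0.0
```

{"api": "servo_tool", "payload": {
  "commands": [
    [0,0,0,0,0,0,1],
    [0,0,0,0,0,0,1],
    [0,0,0,0,0,0,1],
    [0,0,0,0,0,0,1],
    [0,0,0,0,0,0,1]
  ]
}}

```text
clock: 9.25
tcp_pos: [0.4891, -0.0117, 0.2458]
orientation: [-2.34, -2.094, 0.003]
contact_force: [-0.1, 0.6, 0.4]
grip_width: 0.0
gripper_force: 0.0
```

```bash
python3 -c "
from bench import r
print(r.hand_in())"
```

```text
the job is handed in; nothing more can be done
None
```

I pushed the cover shut against its stop, held the fingertips above the green eye for over 1 s without touching it, lifted the hand about 20 cm clear, and handed the job in; no verdict came back.

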